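# Load the thermal cycler and clamp its heated lid to the first click

### The arm

A 6-joint arm with a two-finger parallel gripper is mounted at the origin on the work surface. World frame = base frame: x ahead of the robot, y to its left, z up, the work surface at z = 0. Lengths are in mm, angles in rad, forces in N, time in s.
With the tool pointing down it reaches from about 300 to 1000 mm from the base axis. Payload 5.1 kg.
Tool frame: the origin (TCP) lies at the very end of the fingers, on their centre line; the grasp point (between the pads) lies r.hold_point_z behind it (r.hold_point_z is the distance from the TCP to the grasp point, in mm); z points along the fingers, y is the line along which they close (so a half turn about z gives the same grasp; the last joint's range is limited). The gripper opens to 95 mm and grips with 3 to 60 N. Pads are 20 mm wide; open, the fingers measure 119 mm over their backs; the gripper's body (75 mm by 180 mm) begins 59 mm behind the grasp point.
Start: joints at [-1.282, 0.124, 1.65, -0, 1.367, -0.083], TCP at [236.108, -605.589, 214.656] pointing down, gripper open.
Joint ranges: [-2.61, 2.61], [-1.02, 2.33], [0.03, 2.71], [-1.35, 4.49], [0.32, 2.68], [-2.91, 2.91]. Speed limits (rad/s): [2.57, 2.57, 3.14, 3.14, 3.14, 3.14].

### API

Orientations are given as a rotation vector (axis times angle).
In Python, from bench import r, vision, workorder, spotter gives the robot as it stands. The module is installed in compiled form; this text tells all that it offers.
- The arm moves only by the shell command python3 -m jog 'ROWS' [FORCE]. ROWS is text: rows parted by semicolons, each of 5 numbers parted by spaces: the gripper command: -1 is fully open, 1 is shut, values between are in proportion, then the shift along the tool's x, y, z in m, then the turn about the tool's z in rad. In form: jaw dx dy dz twist; .... A call has 1 to 8 rows; each row is the pose to reach, as a shift and turn from the pose commanded when the call began, along the tool's axes at that moment; what a row does not reach only later rows make up. A row lasts 1/10 s, in which the tool goes at most 50 mm and 8.59 degrees, less where a joint would pass 70% of its speed; a pose out of reach is approached as far as the arm can. A call with a gripper value outside its range is refused whole. The fingers move at their own pace and stop on an object; FORCE is the grip in N (left out, the last holds). Time passes only in rows, so rows that repeat a pose let the fingers close. It gives the time, the measured TCP pose, the force, the opening and the grip force at its end, in the units of the state.
- r.observe(): the state, without advancing time (a new reading comes with each control period).
- vision.snapshot(name): name is "scene" or "top" or "wrist"; returns a dict with "frame" (400x640x3 uint8, red, green, blue), "fx", "fy", "cx", "cy" (pixels), "T" (4x4, takes a point from camera to world coordinates). Camera axes: x right, y down, z forward; pixel columns grow to the right and rows downward; lengths in mm; the calibration is good to about 2 mm. A picture is of the moment at which its call begins. There is no depth.
- workorder.finish_job(): hands the job in; it is judged then, once.
Trained networks look in the newest picture that a camera, given by its name, has taken for a name from the list of things; names that differ only in an ending like _2 or _b are one class to them, and where a whole thing is asked for, a point or a joint stands for the part that bears it (a point fixed in the world has none). Each returns a list of dicts, best first, with "confidence" (0 to 1); they miss things now and then, are a little off and sometimes report something else, mostly with a low value. They report only what shows in the picture. A call takes as long as a camera call. They do not tell look-alikes from the thing itself.
- spotter.search_frame(camera, query): "at" ([x, y, z] in mm, in world coordinates, good to about 4 mm: the middle of the surface that is visible of it).
- spotter.tip_of(camera, query): "at" ([x, y, z] in mm, in world coordinates, good to about 4 mm: a listed point, or the origin of a listed thing).
The state is a dict: "clock": time; "joint_pos": joint angles; "joint_vel": joint speeds; "joint_efforts": joint torques, N m; "position": TCP position; "tool_rot": TCP orientation; "wrist_force": force on the tool from outside, world axes, zero at the start; "torque": the same for the moment, N m; "gripper_width": finger opening in mm; "grip_force": force on a finger pad.
Only numpy, scipy, OpenCV 4.12 (cv2) and the standard library are available. Lean on these libraries where they do the work, as an engineer would, in place of code of your own. Each camera call takes 0.05 s, during which the arm holds its last target. There are 200 camera calls.

### The job

Load the PCR machine: pull its drawer fully out, take the 48-well plate off the cooling block, keep it level and seat it in the nest on the drawer, then push the drawer fully home. Turn the clamp knob on top clockwise until its slip clutch clicks for the first time and stop there: do not go on to a second click. Leave the tip box, bottle and jar where they stand, and let go of everything.

Things in the scene. Friction and masses are not known exactly. Their poses are not given: they have to be found in the camera images.
- cycler: The PCR machine: cream bench-top thermal cycler, fixed, 262 mm deep, 200 mm wide, flat top 140 mm above the bench (a control panel on its rear, 100 mm and more behind the knob, rises to 175 mm). Origin on the bench under the knob's axis; x points to its rear, away from its grey drawer front; z up. The case's front is 52 mm before the origin; the drawer's front panel covers it, 12 mm thick.
- drawer_handle (a point): Middle of the drawer's handle, 112 mm above the bench: a level aluminium bar 10 mm thick, 100 mm long, on a 40 mm leg at each end. Its axis is 40 mm in front of the drawer's front panel, which leaves 35 mm free behind the bar. The panel's top edge is at 128 mm. Axes: x into the machine (the drawer opens along -x), y along the bar, z up. Moves with the drawer.
- drawer (a joint): Travel of the drawer in m: 0 = fully home, grows as it is pulled out, 0.125 = fully out, at its stop. It slides with about 3 N of friction and stays where it is left; no latch.
- plate_nest (a point): Centre of the nest floor on the drawer, where the plate's underside rests, 90 mm above the bench and 104 mm behind the handle bar; axes as the handle's. The plate's 80 mm side goes along x, either way round. Sloped guides 10 mm high, at the ends and corners, centre a plate up to 4 mm off; the middle 40 mm of each long side is free for fingers, the tray there 10 mm below the nest floor.
- pcr_plate: White 48-well PCR plate, sealed, loose: 80 mm (x) by 57 mm (y) by 20 mm high, about 60 g. Origin at the centre of its underside; z up. It stands on the cooling block with its long side roughly along the block's.
- cooler: Grey cooling block with a well pattern, fixed on the bench left or right of the machine: 130 mm (x) by 95 mm (y), flat top 26.5 mm above the bench. Origin at the centre of its underside.
- knob_grip (a point): On the vertical axis of the black clamp knob on the machine's top, 170 mm above the bench, at half height of its grip bar. The bar is 66 mm long (this point's x), 16 mm thick (y), 28 mm high, and stands on a disc 64 mm across whose top is 14 mm below this point. A white line marks the bar's +x end. Turns with the knob; clockwise from above tightens.
- clamp_screw (a joint): Turn of the clamp screw in rad, clockwise from above: 0 = heated lid up, 1.40 = lid down on the plate, at its stop. Starts between 0.40 and 0.85. Seen as the steel collar under the knob, 82 mm across, with a rim tab that meets a steel lug on the case at the stop. The knob carries it along (0.2 N m) until then and it stays where it is left.
- clamp_knob (a joint): Slip of the knob past the screw in rad, clockwise: 0 until the screw is at its stop (up to 0.05 under load). Then torque climbs to 0.35 N m at 0.13 and drops to nothing as the first click passes at 0.262; let go just after, the knob rests between 0.26 and 0.55. Clicks are 0.524 (30 degrees, the collar's ticks) apart; the second passes at 0.785. At 0 the thick tick faces the white line.
- tip_box: Bystander: dark pipette-tip box with a clear lid, 122 x 86 x 66 mm, loose, on the other side of the machine from the cooling block. Origin at the centre of its underside.
- bottle: Bystander: glass bottle with a blue screw cap, 70 mm across, 142 mm high, loose, beside the machine. Origin at the centre of its underside.
- jar: Bystander: white jar with an orange lid, 72 mm across, 85 mm high, loose, beside the machine. Origin at the centre of its underside.
There are look-alikes about, which are no part of the job. What is shaped like the pcr_plate but yellow is not meant.

How it is judged:
By the outcome, as a careful person would: the job done as asked, in the order asked, and still so for the second after the job is handed in, with the robot touching nothing.
It also fails if it takes over 72 s, if anything falls off the work surface, if the arm or the gripper's body presses on something with over 40 N, if the wrist force passes 120 N, or if a joint passes its speed limit or range.

## Working session

There is one attempt and no reset: what is moved stays moved. The work goes in short steps, Python scripts to look and compute and a shell command to move; the robot and the scene stay as the last step left them, time stands still between calls to the robot, and variables do not carry over. Pictures are saved under pics/ and viewed, at most 10 in all, crops included, and the job is handed in when it is done.

```bash
mkdir -p pics; python3 - <<'E'
from bench import r,vision,spotter
import cv2,numpy as np
o=r.observe();print(o['clock'],o['position'],o['tool_rot'],r.hold_point_z,o['gripper_width'])
ims=[]
for c in("scene","top"):
    s=vision.snapshot(c);ims.append(s['frame']);np.savez(c+'.npz',**s)
    for q in("cycler","drawer_handle","plate_nest","pcr_plate","cooler","knob_grip","tip_box","bottle","jar"):
        print(c,q,[(np.round(d['at']).astype(int).tolist(),round(d['confidence'],2)) for d in spotter.tip_of(c,q)[:3]])
cv2.imwrite('pics/a.png',cv2.resize(np.vstack(ims)[:,:,::-1],(480,600),interpolation=cv2.INTER_AREA))
cv2.imwrite('pics/scene.png',ims[0][:,:,::-1]);cv2.imwrite('pics/top.png',ims[1][:,:,::-1])
print(r.observe()['clock'])
E
```

```text
0.0 [ 235.90761703 -604.96303575  213.38188212] [-3.08539053e+00 -5.80176440e-01  3.16619178e-04] 18.8 95.0898747189642
scene cycler []
scene drawer_handle [([588, -14, 114], 0.64)]
scene plate_nest []
scene pcr_plate [([509, 323, 27], 0.87), ([567, 458, -2], 0.69), ([322, 348, 0], 0.53)]
scene cooler [([515, 323, 4], 0.6), ([694, -324, -3], 0.55)]
scene knob_grip [([690, -13, 169], 0.88)]
scene tip_box [([481, -321, 4], 0.63)]
scene bottle [([665, 334, 0], 0.56), ([688, -13, 168], 0.52)]
scene jar []
top cycler [([691, -18, 0], 0.97)]
top drawer_handle [([589, -10, 115], 0.76)]
top plate_nest [([692, -14, 87], 0.67)]
top pcr_plate [([568, 459, -1], 0.97), ([510, 330, 26], 0.95), ([323, 344, -2], 0.73)]
top cooler [([508, 322, 0], 0.92)]
top knob_grip [([691, -18, 173], 0.59)]
top tip_box [([479, -322, -2], 0.95)]
top bottle [([665, 332, 3], 0.71)]
top jar [([694, -325, -4], 0.81)]
1.0
```

View pics/top.png

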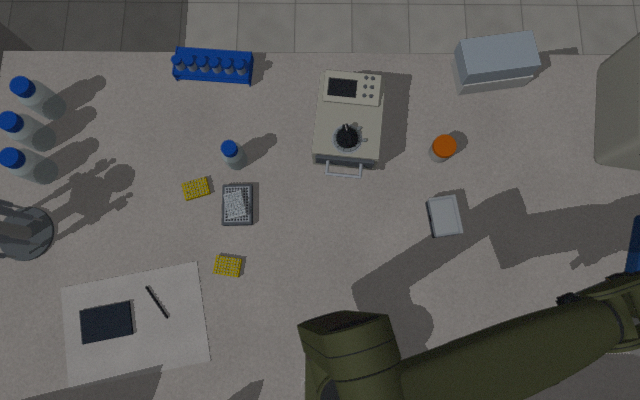

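View pics/scene.png

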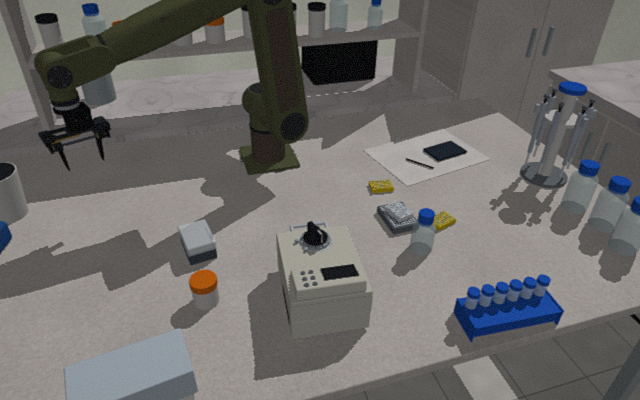

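The top view shows the white plate on the grey block at (237,204), and yellow look-alikes on the bench at (196,188) and (228,266). The machine is at (347,120), with its handle at (343,175). The white one on the block fits the description. I'll confirm it in a rectified enlarged crop (+x up, +y left).

```bash
cat > h.py <<'E'
import numpy as np,cv2
def rect(s,cx,cy,z,half,px):
    # world-plane z, image up=+x, left=+y ; px output size
    w=np.array([[cx+half,cy+half],[cx+half,cy-half],[cx-half,cy-half],[cx-half,cy+half]],float)
    T=np.linalg.inv(s['T']);P=(T[:3,:3]@np.c_[w,np.full(4,z)].T).T+T[:3,3]
    uv=np.c_[s['fx']*P[:,0]/P[:,2]+s['cx'],s['fy']*P[:,1]/P[:,2]+s['cy']].astype(np.float32)
    H=cv2.getPerspectiveTransform(uv,np.float32([[0,0],[px,0],[px,px],[0,px]]))
    return cv2.warpPerspective(s['frame'],H,(px,px),flags=cv2.INTER_CUBIC)
E
python3 - <<'E'
import numpy as np,cv2;from h import rect
s=dict(np.load('top.npz'));print(np.round(s['T'],3),s['fx'])
a=rect(s,510,325,46.5,100,400);b=rect(s,660,-15,140,130,400)
cv2.imwrite('pics/b.png',np.hstack([a,b])[:,:,::-1])
E
```

```text
[[ 5.000000e-03 -9.800000e-01  2.010000e-01  2.553260e+02]
 [-1.000000e+00 -6.000000e-03 -2.000000e-03  5.045700e+01]
 [ 3.000000e-03 -2.010000e-01 -9.800000e-01  1.426963e+03]
 [ 0.000000e+00  0.000000e+00  0.000000e+00  1.000000e+00]] 454.71972682755376
```

View pics/b.png

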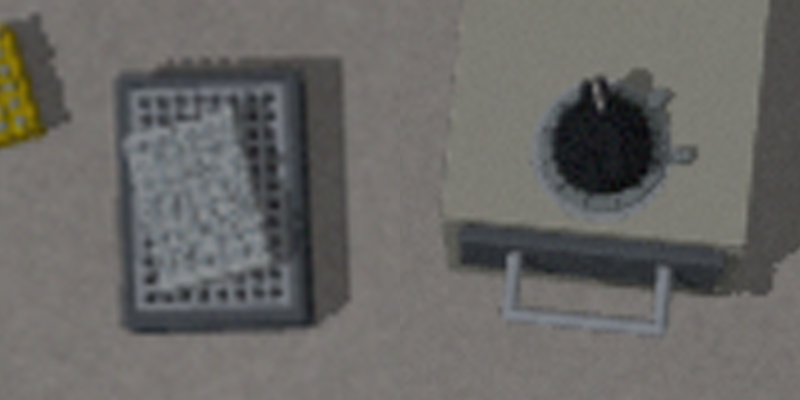

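The crop shows the white plate on the block at (198,197), turned about +13.7°. The machine is turned about -4.7°, and its handle centre comes to about (587,-7). The tab and lug are at upper right of the knob. Next: a helper for tool-frame shifts.

```bash
cat > go.py <<'E'
import sys,numpy as np
from scipy.spatial.transform import Rotation as R
from bench import r
# go.py x y z xangle(rad of tool x in world): prints shift in tool axes (m) and twist
x,y,z,a=map(float,sys.argv[1:5]);o=r.observe();M=R.from_rotvec(o['tool_rot']).as_matrix()
d=M.T@(np.array([x,y,z])-o['position'])/1000
t=np.arctan2(M[1,0],M[0,0])-a
print('d',np.round(d,4),'twist',round((t+np.pi)%(2*np.pi)-np.pi,3),'cur',np.round(o['position'],1),'z',np.round(M[:,2],3),'F',np.round(o['wrist_force'],1),'j',np.round(o['joint_pos'],2),'t',o['clock'])
E
python3 go.py 609 -9 215 3.06; python3 go.py 511.5 326 130 3.38
```

```text
d [ 5.641e-01 -4.204e-01 -3.000e-04] twist -2.688 cur [ 236.1 -605.6  214.7] z [ 0.  0. -1.] F [ 0.1 -0.4  0. ] j [-1.28  0.12  1.65  0.    1.37 -0.08] t 1.0
d [ 0.595  -0.7679  0.0847] twist -3.008 cur [ 236.1 -605.6  214.7] z [ 0.  0. -1.] F [ 0.1 -0.4  0. ] j [-1.28  0.12  1.65  0.    1.37 -0.08] t 1.0
```

```bash
python3 -m jog '1 .56 -.42 -.03 -2.69;1 .56 -.42 -.03 -2.69;1 .56 -.42 -.03 -2.69;1 .56 -.42 -.03 -2.69;1 .56 -.42 -.03 -2.69;1 .56 -.42 -.03 -2.69;1 .56 -.42 -.03 -2.69;1 .56 -.42 -.03 -2.69'; python3 go.py 609 -9 240 3.06
```

```text
clock: 1.8
position: [447.6, -264.2, 232.2]
tool_rot: [2.213, 2.228, 0.0]
wrist_force: [0.4, 0.1, -0.2]
gripper_width: 36.5
grip_force: 0.0
d [ 0.2541  0.1632 -0.0078] twist -1.482 cur [ 447.6 -264.2  232.2] z [ 0.001 -0.001 -1.   ] F [ 0.4  0.1 -0.2] j [-0.64 -0.18  1.92  0.    1.4  -0.64] t 1.8
```

```bash
python3 -m jog '1 .254 .163 -.01 -1.48;1 .254 .163 -.01 -1.48;1 .254 .163 -.01 -1.48;1 .254 .163 -.01 -1.48;1 .254 .163 -.01 -1.48;1 .254 .163 -.01 -1.48;1 .254 .163 -.01 -1.48;1 .254 .163 -.01 -1.48';python3 go.py 609 -9 240 3.06; python3 - <<'E'
from bench import vision,spotter
import numpy as np,cv2
s=vision.snapshot("wrist");np.savez('w1.npz',**s);cv2.imwrite('pics/w1.png',s['frame'][:,:,::-1])
for q in("drawer_handle","knob_grip"):print(q,[(np.round(d['at'],1).tolist(),round(d['confidence'],2)) for d in spotter.tip_of("wrist",q)[:2]])
E
```

```text
clock: 2.6
position: [610.3, -9.9, 241.6]
tool_rot: [-0.563, -3.09, 0.0]
wrist_force: [-0.1, 0.2, 0.1]
gripper_width: 0.2
grip_force: 0.0
d [0.0015 0.0004 0.0016] twist -0.279 cur [610.3  -9.9 241.6] z [-0.  0. -1.] F [-0.1  0.2  0.1] j [-0.1   0.02  1.71 -0.    1.41 -1.31] t 2.6
drawer_handle [([588.3, -4.4, 109.9], 0.59)]
knob_grip []
```

View pics/w1.png

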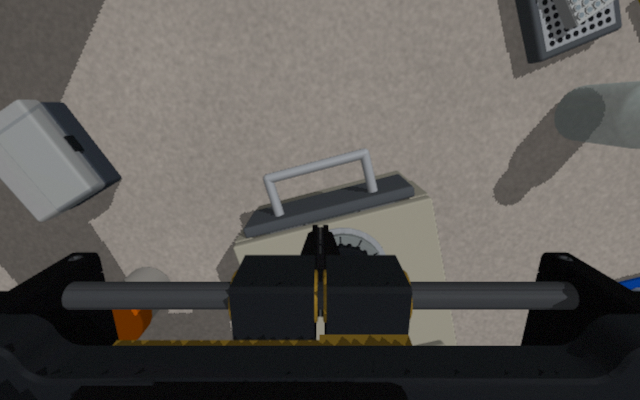

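The wrist view shows the handle bar from (268,180) to (365,155) with the gap behind it free, which agrees with the estimate. I'll finish the twist, go down behind the bar and check.

```bash
python3 -m jog '1 0 0 0 -.14;1 0 0 0 -.28;1 0 0 0 -.28;1 0 0 .05 -.28;1 0 0 .1 -.28;1 0 0 .125 -.28;1 0 0 .145 -.28;1 0 0 .145 -.28';python3 go.py 483 1 95 3.06
```

```text
clock: 3.55
position: [606.7, -12.0, 92.8]
tool_rot: [-0.149, -3.131, -0.001]
wrist_force: [-0.1, 0.9, -0.2]
gripper_width: 0.3
grip_force: 0.0
d [ 0.1244  0.0012 -0.0013] twist -0.013 cur [606.7 -12.   92.8] z [-0.007  0.001 -1.   ] F [-0.1  0.9 -0.2] j [-0.11  0.14  1.85  0.    1.16 -1.58] t 3.55
```

```bash
python3 -m jog '1 .01 0 0 -.013;1 .025 0 0 -.013;1 .042 0 0 -.013;1 .06 0 0 -.013;1 .078 0 0 -.013;1 .096 0 0 -.013;1 .112 0 0 -.013;1 .12 0 0 -.013';python3 -m jog '1 .005 0 0 0;1 .01 0 0 0;1 .013 0 0 0;1 .015 0 0 0;1 .015 0 0 0'; python3 go.py 483 1 95 3.06
```

```text
clock: 4.35
position: [491.2, -0.9, 99.5]
tool_rot: [0.123, 3.133, 0.001]
wrist_force: [3.4, 1.7, -1.6]
gripper_width: 0.6
grip_force: 1.9
clock: 4.85
position: [479.3, -0.5, 98.7]
tool_rot: [0.121, 3.128, -0.001]
wrist_force: [13.8, 0.5, -2.3]
gripper_width: 0.3
grip_force: 6.4
d [-0.0035  0.0018  0.0037] twist 0.004 cur [479.3  -0.5  98.7] z [ 0.011 -0.001 -1.   ] F [13.8  0.5 -2.3] j [-0.11 -0.17  2.14  0.    1.16 -1.61] t 4.85
```

```bash
python3 -m jog '1 .003 0 0 0;1 .004 0 0 0;1 .004 0 0 0';python3 -m jog '1 -.008 0 0 0;1 -.014 0 0 0;1 -.014 0 -.05 0;1 -.014 0 -.1 0;1 -.014 0 -.14 0;1 -.014 0 -.14 0'; python3 - <<'E'
from bench import vision,spotter
import numpy as np,cv2
s=vision.snapshot("top");np.savez('t2.npz',**s)
for q in("drawer_handle","plate_nest"):print(q,[(np.round(d['at'],1).tolist(),round(d['confidence'],2)) for d in spotter.tip_of("top",q)[:2]])
E
python3 go.py 511 326 240 3.38
```

```text
clock: 5.15
position: [479.2, -0.5, 99.0]
tool_rot: [0.121, 3.118, -0.001]
wrist_force: [27.2, -0.1, -12.5]
gripper_width: 0.7
grip_force: 13.2
clock: 5.75
position: [487.7, -1.3, 243.5]
tool_rot: [0.12, 3.13, -0.002]
wrist_force: [0.1, -0.5, 0.5]
gripper_width: 0.6
grip_force: 0.0
drawer_handle [([464.7, 5.1, 118.0], 0.72)]
plate_nest [([567.8, -1.7, 89.1], 0.52), ([478.2, -323.8, 1.7], 0.38)]
d [-0.0017  0.3279 -0.0049] twist -0.315 cur [484.1  -0.8 235.2] z [-0.003  0.    -1.   ] F [-0.4  0.  -1.6] j [-0.11 -0.26  1.98 -0.    1.43 -1.61] t 5.9
```

```bash
python3 -m jog '-1 -.06 .2 0 -.15;-1 -.12 .345 0 -.315;-1 -.12 .345 0 -.315;-1 -.12 .345 0 -.315;-1 -.12 .345 0 -.315;-1 -.12 .345 0 -.315;-1 -.12 .345 0 -.315;-1 -.12 .345 0 -.315';python3 -m jog '-1 0 0 0 0;-1 0 0 0 0'; python3 - <<'E'
from bench import vision,spotter
import numpy as np,cv2;from h import rect
s=vision.snapshot("wrist");np.savez('w2.npz',**s)
cv2.imwrite('pics/w2.png',np.hstack([rect(s,511,326,46.5,70,500)])[:,:,::-1])
print([(np.round(d['at'],1).tolist(),round(d['confidence'],2)) for d in spotter.tip_of("wrist","pcr_plate")[:2]])
E
python3 go.py 511 326 150 3.38
```

```text
clock: 6.7
position: [630.2, 337.3, 231.6]
tool_rot: [0.377, -3.112, 0.002]
wrist_force: [-0.5, -1.3, 0.2]
gripper_width: 58.9
grip_force: 0.0
clock: 6.9
position: [630.0, 333.3, 233.6]
tool_rot: [0.373, -3.114, 0.003]
wrist_force: [-0.2, -0.0, 0.6]
gripper_width: 75.0
grip_force: 0.0
[([511.4, 326.4, 24.9], 0.82), ([563.7, 461.1, 2.7], 0.58)]
d [0.1174 0.0217 0.0857] twist -0.001 cur [630.4 332.6 235.4] z [-0.002 -0.001 -1.   ] F [-0.3  0.1 -0.1] j [ 0.41  0.25  1.47 -0.    1.42 -1.4 ] t 7.0
```

View pics/w2.png

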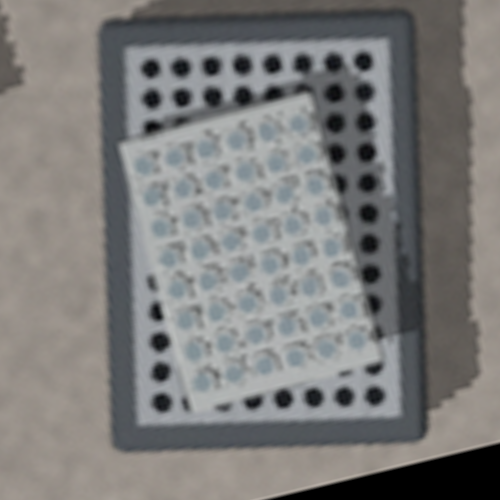

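Plate corners in the crop are (121,144), (308,94), (380,358) and (195,410). That puts its centre at (510.6, 325.7) with a yaw of 15.3°. I'll go over it and down.

```bash
python3 -m jog '-1 .04 .007 .0 -.03;-1 .08 .014 .03 -.03;-1 .117 .022 .07 -.03;-1 .117 .022 .11 -.03;-1 .117 .022 .14 -.03;-1 .117 .022 .16 -.03;-1 .117 .022 .16 -.03;-1 .117 .022 .16 -.03'; for i in 1 2 3; do python3 go.py 510.6 325.7 28.5 3.409;done
```

```text
clock: 7.8
position: [512.4, 327.0, 77.4]
tool_rot: [-0.418, 3.114, -0.0]
wrist_force: [0.7, 0.0, 0.1]
gripper_width: 95.4
grip_force: 0.0
d [ 0.0021 -0.0007  0.0489] twist -0.0 cur [512.4 327.   77.4] z [ 0. -0. -1.] F [0.7 0.  0.1] j [ 0.48  0.15  1.86 -0.    1.13 -1.36] t 7.8
d [ 0.0021 -0.0007  0.0489] twist -0.0 cur [512.4 327.   77.4] z [ 0. -0. -1.] F [0.7 0.  0.1] j [ 0.48  0.15  1.86 -0.    1.13 -1.36] t 7.8
d [ 0.0021 -0.0007  0.0489] twist -0.0 cur [512.4 327.   77.4] z [ 0. -0. -1.] F [0.7 0.  0.1] j [ 0.48  0.15  1.86 -0.    1.13 -1.36] t 7.8
```

```bash
python3 -m jog '-1 .002 0 .02 0;-1 .002 0 .035 0;-1 .002 0 .042 0;-1 .002 0 .042 0'; python3 -m jog '-1 0 0 0 0';python3 -m jog '-1 0 0 0 0';python3 go.py 510.6 325.7 28.5 3.409
```

```text
clock: 8.2
position: [509.9, 326.8, 34.0]
tool_rot: [0.419, -3.112, 0.001]
wrist_force: [0.0, -0.3, -0.1]
gripper_width: 95.1
grip_force: 0.0
clock: 8.3
position: [510.8, 327.4, 35.4]
tool_rot: [-0.42, 3.113, 0.0]
wrist_force: [-0.0, -0.4, -0.2]
gripper_width: 95.2
grip_force: 0.0
clock: 8.4
position: [511.1, 327.6, 35.8]
tool_rot: [-0.42, 3.112, 0.001]
wrist_force: [-0.1, -0.1, 0.6]
gripper_width: 95.2
grip_force: 0.0
d [ 0.001  -0.0018  0.0073] twist 0.001 cur [511.1 327.6  35.8] z [ 0.001  0.001 -1.   ] F [-0.1 -0.1  0.6] j [ 0.48  0.2   1.88  0.    1.06 -1.36] t 8.4
```

```bash
python3 -m jog '-1 0 -.001 .003 0;-1 0 -.001 .006 0;-1 0 -.001 .006 0;.6 0 -.001 .006 0;.6 0 -.001 .006 0;.6 0 -.001 .006 0;.6 0 -.001 .006 0;.6 0 -.001 .006 0' 15; python3 -m jog '.6 0 0 0 0;.6 0 0 0 0'
```

```text
clock: 9.2
position: [510.7, 326.3, 28.9]
tool_rot: [-0.42, 3.113, 0.0]
wrist_force: [0.1, -0.9, 0.2]
gripper_width: 60.4
grip_force: 0.0
clock: 9.4
position: [510.7, 326.3, 28.8]
tool_rot: [-0.42, 3.113, 0.0]
wrist_force: [-0.4, -0.6, -0.2]
gripper_width: 57.2
grip_force: 15.0
```

```bash
python3 -m jog '.6 0 0 -.02 0;.6 0 0 -.06 0;.6 0 0 -.11 0;.6 0 0 -.16 0;.6 0 0 -.205 0;.6 0 0 -.215 0;.6 0 0 -.215 0'; python3 go.py 680 -14 245 3.06
```

```text
clock: 10.1
position: [511.7, 326.9, 246.5]
tool_rot: [-0.419, 3.109, 0.003]
wrist_force: [0.2, 0.6, -1.0]
gripper_width: 57.2
grip_force: 15.0
d [-0.0719 -0.3733  0.0015] twist 0.35 cur [511.7 326.9 246.5] z [ 0.005  0.002 -1.   ] F [ 0.2  0.6 -1. ] j [ 0.48  0.01  1.72  0.    1.41 -1.36] t 10.1
```

```bash
python3 -m jog '.6 -.006 -.03 0 .03;.6 -.014 -.075 0 .09;.6 -.023 -.12 0 .16;.6 -.032 -.165 0 .23;.6 -.041 -.21 0 .3;.6 -.05 -.255 0 .35;.6 -.058 -.3 0 .35;.6 -.066 -.34 0 .35';python3 -m jog '.6 -.004 -.02 0 0;.6 -.006 -.03 0 0;.6 -.007 -.033 0 0;.6 -.007 -.033 0 0'; python3 - <<'E'
from bench import vision,spotter
import numpy as np,cv2;from h import rect
s=vision.snapshot("wrist");np.savez('w3.npz',**s)
cv2.imwrite('pics/w3.png',np.hstack([cv2.resize(s['frame'],(480,300)),rect(s,560,-4,90,75,300)])[:,:,::-1])
for q in("drawer_handle","plate_nest"):print(q,[(np.round(d['at'],1).tolist(),round(d['confidence'],2)) for d in spotter.tip_of("wrist",q)[:2]])
E
python3 go.py 567.6 -4.6 245 3.06
```

```text
clock: 10.9
position: [663.4, 13.8, 239.3]
tool_rot: [-0.129, -3.133, -0.0]
wrist_force: [-0.6, 0.7, 0.0]
gripper_width: 56.6
grip_force: 15.0
clock: 11.3
position: [668.0, -16.9, 242.2]
tool_rot: [-0.128, -3.137, -0.001]
wrist_force: [-0.5, 0.8, -0.5]
gripper_width: 57.0
grip_force: 15.0
drawer_handle [([692.0, -15.7, -3.1], 0.4)]
plate_nest [([564.8, -10.9, 89.6], 0.77)]
d [ 0.1014  0.0035 -0.0014] twist 0.001 cur [668.4 -16.2 243.6] z [-0.  0. -1.] F [ 0.1 -0.   0.1] j [-0.1   0.15  1.57  0.    1.42 -1.6 ] t 11.45
```

View pics/w3.png

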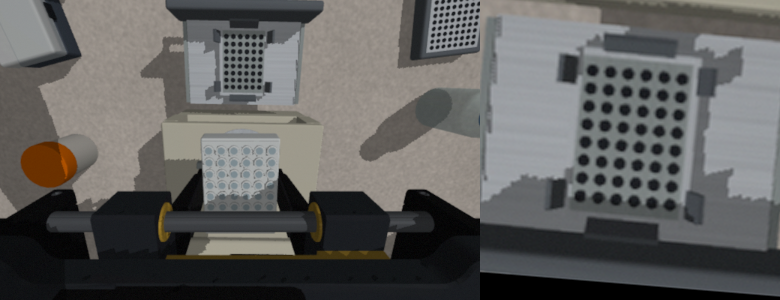

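The nest shows in the crop with its hole grid centred at about (631,140), so near (565,-5), and clear of obstacles. I'll fit the grid for its yaw.

```bash
python3 - <<'E'
import numpy as np,cv2;from h import rect
s=dict(np.load('w3.npz'));im=cv2.cvtColor(rect(s,565,-5,90,50,800),cv2.COLOR_RGB2GRAY)
b=(cv2.GaussianBlur(im,(0,0),4)<70).astype(np.uint8)
n,l,st,c=cv2.connectedComponentsWithStats(b)
k=[i for i in range(1,n) if 250<st[i,4]<4000 and .6<st[i,2]/st[i,3]<1.6 and abs(c[i]-400).max()<340]
p=c[k];print(len(k),np.median(st[k,4]) if k else 0)
(cx,cy),(w,h),a=cv2.minAreaRect(p.astype(np.float32))
m=np.array([cx,cy]);print('ctr',565+(400-cy)/8,-5+(400-cx)/8,'size',w/8,h/8,'ang',a)
E
```

```text
48 1505.0
ctr 566.1734809875488 -4.3458404541015625 size 45.15546417236328 63.62117385864258 ang 5.658067226409912
```

```bash
python3 -m jog '.6 .03 .001 0 .01;.6 .07 .003 .01 .01;.6 .1 .004 .04 .01;.6 .102 .004 .08 .01;.6 .102 .004 .115 .01;.6 .102 .004 .125 .01;.6 .102 .004 .125 .01;.6 .102 .004 .125 .01'; python3 -m jog '.6 0 0 0 0'; python3 go.py 567 -4.5 92.5 3.05
```

```text
clock: 12.25
position: [568.7, -4.9, 120.7]
tool_rot: [0.143, 3.136, -0.0]
wrist_force: [-0.1, 0.6, 0.1]
gripper_width: 56.9
grip_force: 15.0
clock: 12.35
position: [569.3, -5.2, 121.5]
tool_rot: [0.144, 3.134, -0.0]
wrist_force: [-0.3, -0.1, -0.4]
gripper_width: 56.9
grip_force: 15.0
d [0.0025 0.0005 0.029 ] twist 0.0 cur [569.3  -5.2 121.5] z [ 0.004 -0.    -1.   ] F [-0.3 -0.1 -0.4] j [-0.1   0.02  1.92  0.    1.2  -1.58] t 12.35
```

```bash
python3 -m jog '.6 .002 0 .008 0;.6 .002 0 .014 0;.6 .002 0 .018 0;.6 .002 0 .021 0;.6 .002 0 .024 0'; python3 -m jog '.6 0 0 .002 0;.6 0 0 .002 0';python3 -m jog '.6 0 0 .002 0;.6 0 0 .002 0'; python3 go.py 567 -4.5 92.5 3.05
```

```text
clock: 12.85
position: [565.3, -5.0, 94.4]
tool_rot: [-0.144, -3.138, 0.0]
wrist_force: [-0.2, -0.4, -0.1]
gripper_width: 56.8
grip_force: 15.0
clock: 13.05
position: [565.7, -5.0, 92.9]
tool_rot: [0.144, 3.138, -0.0]
wrist_force: [0.3, 0.6, -1.1]
gripper_width: 57.0
grip_force: 15.0
clock: 13.25
position: [566.4, -5.1, 92.8]
tool_rot: [0.144, 3.136, -0.0]
wrist_force: [-1.9, -0.9, 6.1]
gripper_width: 57.1
grip_force: 15.0
d [-0.0005  0.0007  0.0003] twist -0.0 cur [566.4  -5.1  92.8] z [ 0.002 -0.    -1.   ] F [-1.9 -0.9  6.1] j [-0.1   0.05  1.95 -0.    1.15 -1.58] t 13.25
```

```bash
python3 -m jog '-.5 0 0 0 0;-.5 0 0 0 0;-.5 0 0 0 0;-.5 0 0 0 0;-.5 0 0 -.03 0;-.5 0 0 -.08 0;-.5 -.05 0 -.13 0;-.5 -.1 0 -.15 0'; python3 -m jog '1 0 0 0 0;1 0 0 0 0'; python3 - <<'E'
from bench import vision,spotter
import numpy as np,cv2;from h import rect
s=vision.snapshot("wrist");np.savez('w4.npz',**s)
cv2.imwrite('pics/w4.png',np.hstack([cv2.resize(s['frame'],(480,300)),rect(s,560,-4,110,75,300)])[:,:,::-1])
E
python3 go.py 430 6.5 220 3.05
```

```text
clock: 14.05
position: [645.6, -12.2, 234.1]
tool_rot: [0.144, 3.133, -0.0]
wrist_force: [0.6, 0.9, 0.5]
gripper_width: 71.5
grip_force: 0.0
clock: 14.25
position: [644.9, -12.4, 229.5]
tool_rot: [-0.144, -3.138, -0.0]
wrist_force: [-0.4, -1.5, -0.8]
gripper_width: 60.4
grip_force: 0.0
d [ 0.2145 -0.001   0.0089] twist -0.0 cur [643.7 -12.2 228.3] z [-0.002  0.    -1.   ] F [0.9 0.  0.2] j [-0.1   0.1   1.65  0.    1.39 -1.58] t 14.3
```

View pics/w4.png

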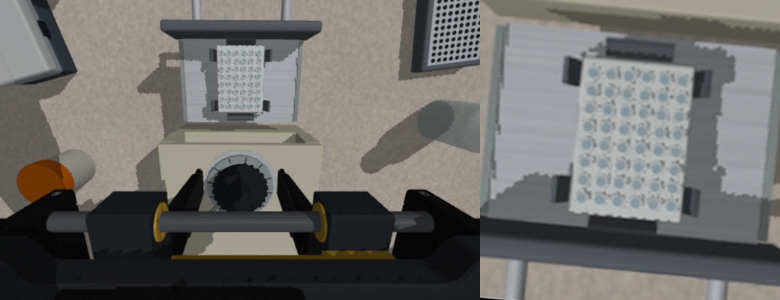

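The plate sits square between the guides (crop 580–692, 58–222). Now I'll go in front of the bar and push the drawer home.

```bash
python3 -m jog '1 .05 -.001 0 0;1 .1 -.001 0 0;1 .15 -.001 0 0;1 .2 -.001 0 0;1 .215 -.001 .02 0;1 .215 -.001 .06 0;1 .215 -.001 .1 0;1 .215 -.001 .135 0'; python3 -m jog '1 0 0 0 0;1 0 0 0 0'; python3 go.py 573 -6 94 3.05
```

```text
clock: 15.1
position: [427.3, 6.9, 91.4]
tool_rot: [-0.144, -3.136, -0.0]
wrist_force: [0.5, -0.2, -0.6]
gripper_width: 0.7
grip_force: 0.0
clock: 15.3
position: [428.7, 6.6, 93.9]
tool_rot: [-0.144, -3.136, -0.0]
wrist_force: [1.3, 0.2, 0.8]
gripper_width: 0.3
grip_force: 0.0
d [-0.1448  0.0006 -0.0005] twist -0.0 cur [428.7   6.6  93.9] z [-0.003  0.    -1.   ] F [1.3 0.2 0.8] j [-0.11 -0.28  2.24 -0.    1.18 -1.59] t 15.3
```

```bash
python3 -m jog '1 -.01 0 0 0;1 -.018 0 0 0;1 -.03 0 0 0;1 -.044 0 0 0;1 -.058 0 0 0;1 -.072 0 0 0;1 -.086 0 0 0;1 -.1 0 0 0';python3 -m jog '1 -.013 0 0 0;1 -.024 0 0 0;1 -.033 0 0 0;1 -.039 0 0 0;1 -.043 0 0 0;1 -.045 0 0 0;1 -.045 0 0 0'; python3 go.py 573 -6 94 3.05
```

```text
clock: 16.1
position: [531.2, -3.2, 96.4]
tool_rot: [-0.144, -3.138, 0.001]
wrist_force: [-4.7, -0.1, 3.3]
gripper_width: 0.6
grip_force: 2.3
clock: 16.8
position: [571.2, -6.4, 94.8]
tool_rot: [-0.143, -3.128, -0.0]
wrist_force: [-16.6, 0.1, 12.8]
gripper_width: 0.5
grip_force: 8.4
d [-0.0017  0.0006  0.0008] twist 0.0 cur [571.2  -6.4  94.8] z [-0.01   0.001 -1.   ] F [-16.6   0.1  12.8] j [-0.11  0.06  1.93 -0.    1.16 -1.58] t 16.8
```

```bash
python3 -m jog '1 -.003 0 0 0;1 -.003 0 0 0';python3 -m jog '1 .01 0 0 0;1 .018 0 0 0;1 .018 0 -.05 0;1 .018 0 -.1 0;1 .018 0 -.15 0;-.5 -.03 0 -.175 0;-.5 -.08 0 -.175 0;-.5 -.13 0 -.175 0'; python3 -m jog '-.5 -.05 0 0 0;-.5 -.08 0 0 0;-.5 -.08 0 0 0;-.5 -.08 0 0 0'; python3 - <<'E'
from bench import vision,spotter
import numpy as np,cv2;from h import rect
s=vision.snapshot("wrist");np.savez('w5.npz',**s)
cv2.imwrite('pics/w5.png',np.hstack([rect(s,690,-16,150,60,400),rect(s,690,-16,184,60,400)])[:,:,::-1])
for q in("drawer_handle","knob_grip"):print(q,[(np.round(d['at'],1).tolist(),round(d['confidence'],2)) for d in spotter.tip_of("wrist",q)[:2]])
E
python3 go.py 690 -16 260 3.05
```

```text
clock: 17.0
position: [571.3, -6.5, 94.8]
tool_rot: [-0.143, -3.121, -0.001]
wrist_force: [-27.9, 0.9, 20.5]
gripper_width: 0.2
grip_force: 13.8
clock: 17.8
position: [706.2, -18.8, 272.7]
tool_rot: [0.144, 3.132, -0.0]
wrist_force: [-0.1, -0.6, 0.6]
gripper_width: 19.3
grip_force: 0.0
clock: 18.2
position: [783.2, -26.0, 268.4]
tool_rot: [-0.144, -3.137, -0.0]
wrist_force: [0.1, 0.8, 1.1]
gripper_width: 51.1
grip_force: 0.0
drawer_handle []
knob_grip []
d [0.0929 0.0013 0.0105] twist -0.0 cur [782.4 -25.8 270.6] z [ 0.001 -0.    -1.   ] F [-0.1  0.2  0. ] j [-0.1   0.39  1.24  0.    1.51 -1.58] t 18.35
```

View pics/w5.png

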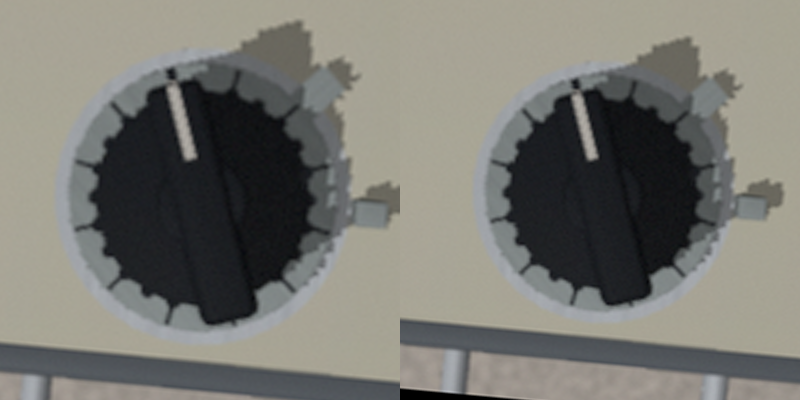

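The knob bar runs from (580,95) to (629,299), with the white line at its top, yaw +13.5°. Its centre is at (691,-17.4). The tab at (323,88) is about 0.65 rad short of the lug at (372,212).

```bash
python3 -m jog '0 .04 0 0 -.14;0 .08 0 0 -.28;0 .092 0 0 -.327;0 .092 0 .03 -.327;0 .092 0 .06 -.327;0 .092 0 .07 -.327;0 .092 0 .07 -.327'; python3 -m jog '0 0 0 0 0';python3 -m jog '0 0 0 0 0'; python3 go.py 691 -17.4 159 3.377
```

```text
clock: 19.05
position: [689.8, -17.4, 198.1]
tool_rot: [0.368, -3.117, -0.001]
wrist_force: [-0.6, 0.2, 1.0]
gripper_width: 47.3
grip_force: 0.0
clock: 19.15
position: [691.9, -17.6, 201.4]
tool_rot: [-0.368, 3.118, -0.001]
wrist_force: [0.0, 0.7, 0.5]
gripper_width: 47.6
grip_force: 0.0
clock: 19.25
position: [692.6, -17.7, 202.3]
tool_rot: [-0.368, 3.116, -0.001]
wrist_force: [0.9, -0.2, 0.4]
gripper_width: 47.4
grip_force: 0.0
d [0.0016 0.0007 0.0433] twist -0.0 cur [692.6 -17.7 202.3] z [ 0.004 -0.    -1.   ] F [ 0.9 -0.2  0.4] j [-0.1   0.22  1.56 -0.    1.36 -1.91] t 19.25
```

```bash
python3 -m jog '0 .001 0 .015 0;0 .001 0 .03 0;0 .001 0 .038 0;0 .001 0 .041 0;0 .001 0 .041 0'; python3 -m jog '.8 0 0 0 0;.8 0 0 0 0;.8 0 0 0 0;.8 0 0 0 0;.8 0 0 0 0' 50; cat > st.py <<'E'
from bench import r;import numpy as np;from scipy.spatial.transform import Rotation as R
o=r.observe();M=R.from_rotvec(o['tool_rot']).as_matrix()
print('ang',round(np.arctan2(M[1,0],M[0,0])%(2*np.pi),3),'tq',np.round(o['torque'],3),'F',np.round(o['wrist_force'],1),'w',round(o['gripper_width'],1),'p',np.round(o['position'],1),'j6',round(o['joint_pos'][5],3))
E
python3 st.py; python3 -m jog '.8 0 0 0 .05;.8 0 0 0 .15;.8 0 0 0 .2;.8 0 0 0 .2'; python3 st.py
```

```text
clock: 19.75
position: [690.1, -17.8, 157.7]
tool_rot: [0.368, -3.118, -0.001]
wrist_force: [-0.8, -0.3, 0.9]
gripper_width: 47.6
grip_force: 0.0
clock: 20.25
position: [690.5, -17.2, 159.1]
tool_rot: [-0.369, 3.12, 0.002]
wrist_force: [-0.9, 1.6, 0.2]
gripper_width: 15.3
grip_force: 50.0
ang 3.377 tq [ 0.521 -0.001 -0.032] F [-0.9  1.6  0.2] w 15.3 p [690.5 -17.2 159.1] j6 -1.91
clock: 20.65
position: [690.5, -17.0, 159.0]
tool_rot: [-0.056, 3.141, 0.002]
wrist_force: [-1.3, 4.3, 1.3]
gripper_width: 15.7
grip_force: 50.0
ang 3.177 tq [0.67  0.038 0.018] F [-1.3  4.3  1.3] w 15.7 p [690.5 -17.  159. ] j6 -1.71
```

```bash
python3 -m jog '.8 0 0 0 .06;.8 0 0 0 .12' |grep clock; python3 st.py; for i in 1 2; do :; done; python3 -m jog '.8 0 0 0 .05'|grep clock; python3 st.py;python3 -m jog '.8 0 0 0 .05'|grep clock; python3 st.py;python3 -m jog '.8 0 0 0 .05'|grep clock; python3 st.py;python3 -m jog '.8 0 0 0 .05'|grep clock; python3 st.py
```

```text
clock: 20.85
ang 3.056 tq [0.664 0.    0.158] F [-1.3  2.8  2.2] w 15.7 p [690.5 -16.9 159. ] j6 -1.589
clock: 20.95
ang 3.007 tq [ 0.702 -0.011  0.189] F [-0.   4.   1.7] w 15.7 p [690.5 -16.9 159. ] j6 -1.539
clock: 21.05
ang 2.957 tq [0.725 0.006 0.145] F [-1.5  3.3  1.1] w 15.5 p [690.5 -16.8 159.1] j6 -1.489
clock: 21.15
ang 2.907 tq [ 0.778 -0.029  0.193] F [-1.1  4.   2.2] w 15.7 p [690.5 -16.8 159.1] j6 -1.439
clock: 21.25
ang 2.857 tq [ 0.753 -0.019  0.139] F [-0.8  3.5  2.2] w 15.6 p [690.5 -16.8 159. ] j6 -1.389
```

```bash
python3 -m jog '.8 0 0 0 .04'|grep clock; python3 st.py;python3 -m jog '.8 0 0 0 .04'|grep clock; python3 st.py;python3 -m jog '.8 0 0 0 .04'|grep clock; python3 st.py;python3 -m jog '.8 0 0 0 .04'|grep clock; python3 st.py;python3 -m jog '.8 0 0 0 .04'|grep clock; python3 st.py
```

```text
clock: 21.35
ang 2.817 tq [ 0.772 -0.054  0.205] F [-0.1  3.6  1. ] w 15.7 p [690.5 -16.7 159.1] j6 -1.349
clock: 21.45
ang 2.777 tq [ 0.755 -0.051  0.195] F [-0.2  3.9  1.5] w 15.8 p [690.5 -16.7 159.1] j6 -1.31
clock: 21.55
ang 2.737 tq [ 0.786 -0.004  0.211] F [-0.9  4.1  1.5] w 15.7 p [690.5 -16.7 159.1] j6 -1.27
clock: 21.65
ang 2.697 tq [0.789 0.019 0.245] F [-0.8  5.   2.4] w 16.0 p [690.5 -16.7 159. ] j6 -1.23
clock: 21.75
ang 2.657 tq [ 0.809 -0.011  0.307] F [-1.3  4.9  1.9] w 16.0 p [690.6 -16.7 159.1] j6 -1.19
```

The stop has been met and torque is climbing. I'll go on in small steps until it drops.

```bash
python3 -m jog '.8 0 0 0 .04'|grep clock; python3 st.py;python3 -m jog '.8 0 0 0 .04'|grep clock; python3 st.py;python3 -m jog '.8 0 0 0 .04'|grep clock; python3 st.py;python3 -m jog '.8 0 0 0 .04'|grep clock; python3 st.py
```

```text
clock: 21.85
ang 2.618 tq [ 0.831 -0.044  0.364] F [-0.6  4.1  1.9] w 15.5 p [690.6 -16.6 159. ] j6 -1.15
clock: 21.95
ang 2.578 tq [ 0.773 -0.066  0.31 ] F [0.3 5.1 1.8] w 15.3 p [690.6 -16.6 159.1] j6 -1.11
clock: 22.05
ang 2.538 tq [ 0.772 -0.07   0.287] F [0.  3.6 0.8] w 15.8 p [690.6 -16.6 159.1] j6 -1.07
clock: 22.15
ang 2.497 tq [ 0.788 -0.123  0.169] F [-0.1  5.3  1.3] w 15.8 p [690.6 -16.5 159.1] j6 -1.03
```

```bash
python3 -m jog '.8 0 0 0 .04'|grep clock; python3 st.py;python3 -m jog '.8 0 0 0 .04'|grep clock; python3 st.py;python3 -m jog '.8 0 0 0 .04'|grep clock; python3 st.py
```

```text
clock: 22.25
ang 2.457 tq [ 0.805 -0.09   0.04 ] F [0.4 4.6 1.2] w 16.0 p [690.6 -16.5 159.1] j6 -0.989
clock: 22.35
ang 2.417 tq [ 0.798 -0.099 -0.069] F [0.2 4.4 1.3] w 15.8 p [690.7 -16.5 159.1] j6 -0.949
clock: 22.45
ang 2.376 tq [ 0.809 -0.127 -0.145] F [0.6 4.5 2.6] w 15.3 p [690.7 -16.4 159. ] j6 -0.909
```

The torque fell through zero at about 2.45 rad, so the first click has passed, with slip at about 0.35. I'll release and look.

```bash
python3 -m jog '0 0 0 0 0;0 0 0 0 0;0 0 0 0 0;0 0 0 0 0;0 0 0 -.03 0;0 0 0 -.07 0;0 0 0 -.11 0;0 0 0 -.11 0'; python3 go.py 785 -26 265 3.05
```

```text
clock: 23.25
position: [693.5, -18.5, 277.6]
tool_rot: [1.167, 2.903, 0.005]
wrist_force: [0.9, 0.6, 0.2]
gripper_width: 47.7
grip_force: 0.0
d [-0.0711  0.0578  0.0138] twist -0.673 cur [693.5 -18.5 277.6] z [ 0.013 -0.002 -1.   ] F [0.9 0.6 0.2] j [-0.1   0.18  1.48 -0.    1.47 -0.91] t 23.25
```

```bash
python3 -m jog '0 -.035 .03 0 -.14;0 -.07 .058 0 -.28;0 -.07 .058 0 -.42;0 -.07 .058 0 -.56;0 -.07 .058 0 -.673;0 -.07 .058 0 -.673;0 -.07 .058 0 -.673'; python3 - <<'E'
from bench import vision,spotter
import numpy as np,cv2;from h import rect
s=vision.snapshot("wrist");t=vision.snapshot("top")
cv2.imwrite('pics/w6.png',np.hstack([rect(s,690,-16,150,60,400),rect(t,660,-15,140,130,400)])[:,:,::-1])
for q in("drawer_handle","tip_box","bottle","jar"):print(q,[(np.round(d['at'],1).tolist(),round(d['confidence'],2)) for d in spotter.tip_of("top",q)[:2]])
E
```

```text
clock: 23.95
position: [780.9, -24.6, 268.1]
tool_rot: [-0.148, -3.137, 0.0]
wrist_force: [-0.2, 0.4, -0.4]
gripper_width: 47.5
grip_force: 0.0
drawer_handle [([689.8, -328.5, -2.3], 0.48)]
tip_box [([478.4, -321.1, 0.8], 0.72)]
bottle [([664.6, 330.2, 2.6], 0.58)]
jar [([691.9, -326.8, -2.7], 0.63)]
```

View pics/w6.png

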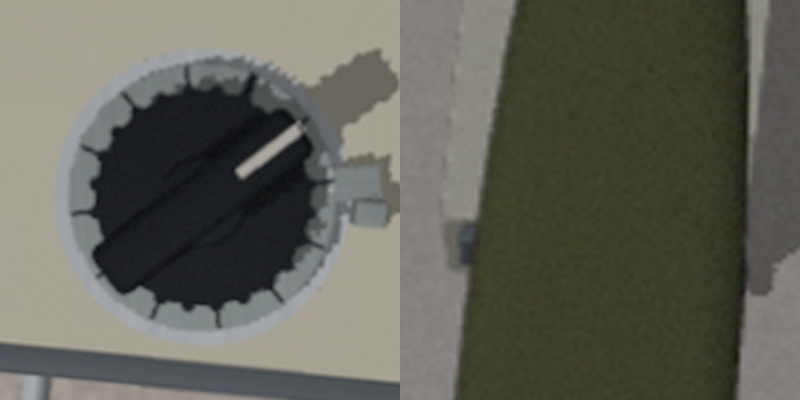

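The tab now touches the lug at (360,195). The white line at (303,122) sits one tick past the thick tick at (250,85), so exactly one click. The bystanders are unmoved, and the robot is clear of everything.

```bash
python3 -c "
from bench import workorder
print(workorder.finish_job())"
```

```text
the job is handed in; nothing more can be done
None
```

The job is handed in, with no verdict returned: the plate is seated in the nest, the drawer was pushed in until it met its stop, the clamp knob was turned to its first click only, the tip box, bottle and jar are unmoved, and the robot is touching nothing.

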